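Hasp over the staple of the packed box

ROBOT

A 7-joint arm with a two-finger parallel gripper is mounted at the origin on a cart in front of the work surface, level with it; the furniture and walls round the work are solid. World frame = base frame: x ahead of the robot, y to its left, z up, the work surface at z = 0. Lengths are in m, angles in rad, forces in N, time in s.
With the tool pointing down it reaches from about 0.425 to 0.925 m from the base axis. Payload 6.8 kg.
Tool frame: the origin (TCP) lies at the very end of the fingers, on their centre line; the grasp point (between the pads) lies 19 mm behind it; z points along the fingers, y is the line along which they close (so a half turn about z gives the same grasp; the last joint's range is limited). The gripper opens to 85 mm and grips with 20 to 120 N. Pads are 22 mm wide; open, the fingers measure 114 mm over their backs; the gripper's body (76 mm by 85 mm) begins 54 mm behind the grasp point. The pads swing forward as they close: fully open they stand 13 mm farther back than shut.
Start: joints at [-1.438, 0.477, 0.022, 1.555, -0.011, 1.109, -0.083], TCP at [0.161, 0.656, 0.231] pointing down, gripper open.
Joint ranges: [-2.96, 2.96], [-0.34, 2.1], [-1.41, 1.46], [0.24, 2.44], [-1.37, 4.51], [0.17, 1.92], [-2.96, 2.96]. Speed limits (rad/s): [2.39, 2.39, 3.14, 3.14, 3.14, 3.14, 3.14].

INTERFACE

Orientations are given as a rotation vector (axis times angle).
In Python, from bench import get_obs, viewer, r gives the robot as it stands. The module is installed in compiled form; this text tells all that it offers.
- The arm moves only by the tool play_rows, never from a script. Its argument "commands" is a list that holds one entry, the list of rows, each a list of 5 numbers: the gripper's target within -1 to 1 (shut at 1, half-way at 0, fully open at -1), then the shift along the tool's x, y, z scaled (see below), then the turn about the tool's z scaled (see below). A call has 1 to 12 rows; each row is the pose to reach, as a shift and turn from the pose commanded when the call began, along the tool's axes at that moment; what a row does not reach only later rows make up. The controller multiplies each number of a shift by 0.2 m and each number of a turn by pi/2 rad. A row lasts 1/12 s, in which the tool goes at most 41.7 mm and 7.16 degrees, less where a joint would pass 70% of its speed; a pose out of reach is approached as far as the arm can. A call with a number of a shift or a turn outside -1 to 1 is refused whole. A call with a gripper value outside its range is refused whole. The fingers move at their own pace and stop on an object; "grip_force" is the grip in N (left out, the last holds). Time passes only in rows, so rows that repeat a pose let the fingers close. It gives the time, the measured TCP pose, the force, the opening and the grip force at its end, in the units of the state.
- get_obs(): the state, without advancing time (a new reading comes with each control period).
- viewer.grab_frame(name): name is "side" or "top"; returns a dict with "pixels" (400x640x3 uint8, red, green, blue), "fovy" (degrees; the focal length in pixels is half the picture's height over the tangent of half this angle, whatever the lens; pixels are square), "cx", "cy" (the principal point, pixels), "world_to_cam" (4x4, takes a point from world to camera coordinates). Camera axes: x right, y up, looking along -z (the intrinsics and any distortion apply to the point x, -y, -z); pixel columns grow to the right and rows downward; lengths in m; the calibration is good to about 2 mm. A picture is of the moment at which its call begins. There is no depth.
- r.hand_in(): hands the job in; it is judged then, once.
Trained networks look in a picture, given as the dict that the camera call returned (one of the last four; its "shot" number tells which), for a name from the list of things; names that differ only in an ending like _2 or _b are one class to them, and where a whole thing is asked for, a point or a joint stands for the part that bears it (a point fixed in the world has none). Each returns a list of dicts, best first, with "score" (0 to 1); they miss things now and then, are a little off and sometimes report something else, mostly with a low value. They report only what shows in the picture. A call takes as long as a camera call.
- viewer.trace(picture, thing): "pixels" (400x640 bool, what is visible of it) and "rect" ([left, top, right, bottom] in pixels, round what is visible of it).
The state is a dict: "clock": time; "joints": joint angles; "qvel": joint speeds; "tau": joint torques, N m; "tcp_pos": TCP position; "orientation": TCP orientation; "contact_force": force on the tool from outside, world axes, zero at the start; "moment": the same for the moment, N m; "grip_width": finger opening in m; "gripper_force": force on a finger pad.
Only numpy, scipy, OpenCV 4.12 (cv2) and the standard library are available. Lean on these libraries where they do the work, as an engineer would, in place of code of your own. Each camera call takes 0.05 s, during which the arm holds its last target. There are 200 camera calls.

TASK

Two wooden boxes stand on the bench, each with a steel hasp strap standing up open on its lid. The long low box is packed and waits for its padlock: swing its hasp strap over until it lies down flat on the lid with the staple standing through its slot, and let go. The short tall box is still in use, so leave its hasp standing open just as it is.

Things in the scene. Friction and masses are not known exactly. Their poses are not given: they have to be found in the camera images.
- long_box: The long low wooden box, 170 mm along its x, 120 mm along its y, 80 mm high, heavy, fixed, lid shut. Origin: centre of its underside; z up. Its hasp's hinge axis runs along the box's x at x = 0, y = -44 mm, z = 84 mm. The strap is 84 mm long, 22 mm wide, 4 mm thick; closed, it points to the box's +y, its end at y = +40 mm, its upper face at z = 86 mm.
- long_hasp (a joint): Angle of the long box's strap (rad): 0 = closed, flat on the lid, pointing to the box's +y; 1.57 = straight up; starts at 1.6 to 2.15, leaning back to the box's -y; stops at 0 and 2.3. The hinge is stiff: the strap stays at any angle where it is left and takes 1 to 2 N at its end to move.
- long_staple (a point): Foot of the fixed steel staple on the long box's lid, 44 mm from the hinge (box x = 0, y = 0, z = 80 mm): a loop 16 mm along y, 5 mm thick, 18 mm high, which stands through the strap's slot (22 x 9 mm) when closed. Beyond it the strap is plain from y = +12 to +40 mm and can be pressed down there.
- tall_hasp_tip (a point): Free end of the hasp strap on the other box (short and tall: 100 x 120 mm, 115 mm high, fixed). That hasp is like the first, hinged 84 mm from this end, 119 mm above the bench, and stands open at 1.6 to 2.15 rad; it is to stay where it is.

How it is judged:
At the end, for the whole second after the job is handed in: The long low box's hasp strap lies closed over its staple (within 10 degrees, 0.175 rad, of flat) and is at rest; the end of the tall box's hasp is within 15 mm of where it started (value of joint long_hasp below 0.175 rad and velocity of joint long_hasp between -0.05 and 0.05 rad/s and distance of tall_hasp_tip from where it was at the start of the episode below 0.015 m); the robot touches nothing.
It fails at once if the tall box's hasp is moved (its end by more than 15 mm) (distance of tall_hasp_tip from where it was at the start of the episode above 0.015 m).
It also fails if it takes over 24 s, if anything falls off the work surface, if the arm or the gripper's body presses on something with over 40 N, if the wrist force passes 120 N, or if a joint passes its speed limit or range.

## Working session

There is one attempt and no reset: what is moved stays moved. The work goes in short steps, Python scripts to look and compute and a tool call to move; the robot and the scene stay as the last step left them, time stands still between calls to the robot, and variables do not carry over. Pictures are saved under pics/ and viewed, at most 10 in all, crops included, and the job is handed in when it is done.

Besides the shell and the picture viewer there is one more tool, called after "Request:" by a JSON object that holds its "api" and its "payload", one argument or row to a line. play_rows: Moves the arm, as the interface text tells. Shifts and turns lie within -1 to 1; 1 stands for 0.2 m of shift or pi/2 rad of turn. Its arguments: {"type":"object","properties":{"commands":{"type":"array","items":{"type":"array","items":{"type":"array","items":{"type":"number","minimum":-1,"maximum":1}}}},"grip_force":{"type":"number"}},"required":["commands"]}

```bash
mkdir -p pics; cat > h.py <<'E'
import numpy as np,cv2
from bench import get_obs,viewer,r
def save(p,n): cv2.imwrite('pics/'+n,p['pixels'][:,:,::-1])
def K(p):
    f=200/np.tan(np.radians(p['fovy'])/2); return f,p['cx'],p['cy']
def proj(p,X):
    X=np.atleast_2d(X); c=(p['world_to_cam']@np.c_[X,np.ones(len(X))].T).T
    f,cx,cy=K(p); return np.c_[cx+f*c[:,0]/-c[:,2],cy-f*c[:,1]/-c[:,2]]
def onz(p,uv,z):
    f,cx,cy=K(p); T=np.linalg.inv(p['world_to_cam'])
    out=[]
    for u,v in np.atleast_2d(uv):
        d=T[:3,:3]@np.array([(u-cx)/f,-(v-cy)/f,-1]);o=T[:3,3];out.append(o+d*(z-o[2])/d[2])
    return np.array(out)
E
python3 - <<'E'
from h import *
for n in('side','top'):
    p=viewer.grab_frame(n);save(p,n+'1.png')
    print(n,{k:v for k,v in p.items() if k!='pixels'})
    for t in('long_box','long_hasp','tall_hasp_tip','long_staple'):
        try:
            print(t,[(round(d['score'],2),d['rect'],cv2.minAreaRect(np.argwhere(d['pixels'])[:,::-1].astype(np.float32))) for d in viewer.trace(p,t)][:3])
        except Exception as e: print(t,e)
o=get_obs();print(o)
E
```

```text
side {'fovy': 56.28960267297781, 'cx': 317.8477160951716, 'cy': 209.21020530061276, 'world_to_cam': array([[ 0.92420112, -0.3815018 ,  0.01756905, -0.5465671 ],
       [ 0.21251468,  0.55195778,  0.80633747, -0.09713025],
       [-0.31731657, -0.74148431,  0.59119474, -0.92869341],
       [ 0.        ,  0.        ,  0.        ,  1.        ]]), 'shot': 1}
long_box [(0.56, [292.2, 242.5, 389.3, 326.8], ((335.55389404296875, 283.3002624511719), (87.75028228759766, 69.19184875488281), 15.101099014282227))]
long_hasp [(0.46, [323.5, 273.6, 336.1, 287.2], ((329.7205505371094, 278.8676452636719), (16.97835922241211, 8.574929237365723), 59.03623962402344))]
tall_hasp_tip [(0.64, [335.6, 158.3, 342.2, 175.4], ((337.6600036621094, 167.1199951171875), (3.200000286102295, 12.20000171661377), 36.869895935058594))]
long_staple [(0.96, [291.7, 244.0, 385.8, 327.3], ((335.7358703613281, 282.9245300292969), (88.18548583984375, 68.40556335449219), 15.945395469665527))]
top {'fovy': 57.96484286169144, 'cx': 320.1402643834151, 'cy': 199.39180981959217, 'world_to_cam': array([[-0.01276163, -0.99990974, -
[... 937 characters left out ...]

{'clock': 0.5, 'joints': array([-1.43808925,  0.47700838,  0.02237159,  1.55543714, -0.01149359,
        1.10930828, -0.08310802]), 'qvel': array([ 0.00091608, -0.00131952,  0.00045238, -0.00226751,  0.00191417,
        0.00101601, -0.00129462]), 'tau': array([-1.30450779e-03, -5.95804131e+01,  1.60479371e+00, -2.81295115e+01,
        1.24251115e-02,  2.51190293e-03,  4.50629511e-05]), 'tcp_pos': array([0.1609569 , 0.65552124, 0.23128602]), 'orientation': array([-3.77345197e-01, -3.11882658e+00,  5.03556572e-05]), 'contact_force': array([-0.00977886,  0.33514001,  1.01511824]), 'moment': array([ 0.023757  , -0.01058213, -0.00835749]), 'gripper_force': 0.0, 'grip_width': 0.08555695195596401}
```

```bash
python3 - <<'E'
import cv2
a=cv2.imread('pics/top1.png')[110:290,220:460];b=cv2.imread('pics/side1.png')[130:350,230:450]
cv2.imwrite('pics/a.png',cv2.resize(a,None,fx=3.3,fy=3.3,interpolation=cv2.INTER_CUBIC));cv2.imwrite('pics/b.png',cv2.resize(b,None,fx=2.7,fy=2.7,interpolation=cv2.INTER_CUBIC))
E
```

```text
(no output)
```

View pics/a.png

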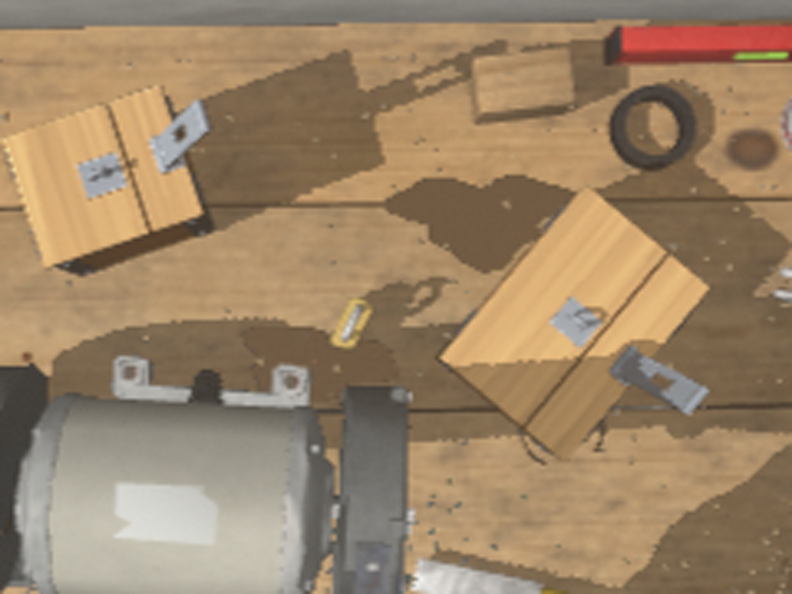

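View pics/b.png

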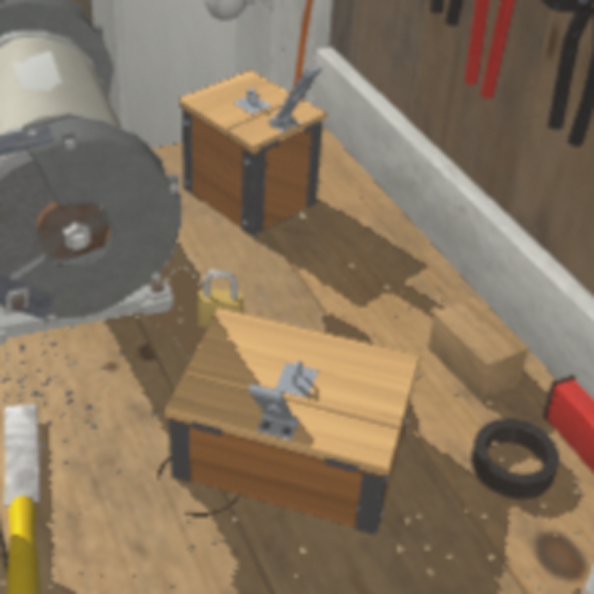

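View pics/top1.png

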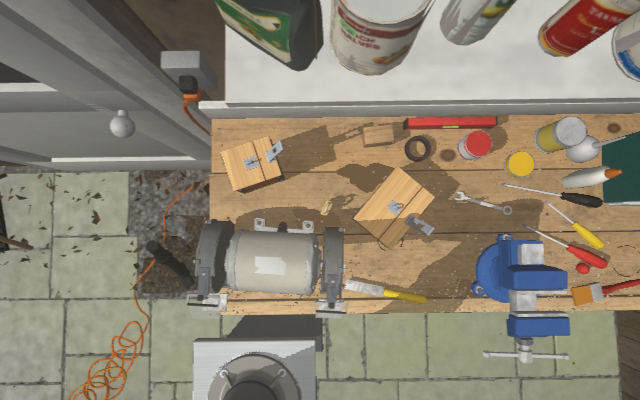

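```bash
cat > fit.py <<'E'
from h import *
from scipy.optimize import least_squares
from scipy.spatial.transform import Rotation as R
T=viewer.grab_frame('top');S=viewer.grab_frame('side')
ct=np.array([(590,188),(710,288),(563,460),(438,358)])/3.3+[220,110]   # lid: (-x+y? see order) top,right,bottom,left
cs=np.array([(216,311),(418,355),(388,472),(167,414)])/2.7+[230,130]
W=onz(T,ct,.08);print(W,np.linalg.norm(W-np.roll(W,-1,0),axis=1)); W2=onz(S,cs,.08);print(W2)
# order top:(+x,+y) right:(+x,-y) bottom:(-x,-y) left:(-x,+y); side order: left(-x,+y),(+x,+y),(+x,-y),(-x,-y)
L=np.array([(85,60),(85,-60),(-85,-60),(-85,60)])/1000
def wp(q,l,z): c,s=np.cos(q[2]),np.sin(q[2]);l=np.atleast_2d(l);return np.c_[q[0]+c*l[:,0]-s*l[:,1],q[1]+s*l[:,0]+c*l[:,1],np.zeros(len(l))+z]
f=lambda q:np.r_[(proj(T,wp(q,L,.08))-ct).ravel(),(proj(S,wp(q,L[[3,0,1,2]],.08))-cs).ravel()]
d=W[0]-W[3];s=least_squares(f,[*W[:,:2].mean(0),np.arctan2(d[1],d[0])],loss='soft_l1');q=s.x
print('box',q,np.degrees(q[2]),s.fun.round(1))
tt=np.array([(708,385),(690,414)]).mean(0)/3.3+[220,110]
for a in np.arange(1.6,2.2,.1):
    X=wp(q,[0,-.044+.084*np.cos(a)],.084+.084*np.sin(a));print(a.round(2),proj(T,X)-tt,(proj(S,X)-[230,130])*2.7)
np.save('q.npy',q)
o=get_obs();print(R.from_rotvec(o['orientation']).as_matrix().round(3),o['tcp_pos'],o['clock'])
x=[];tp=np.array([(203,103)])/3.3+[220,110];print('tall tip',onz(T,tp,.19))
E
python3 fit.py
```

```text
[[ 0.58515295 -0.36986716  0.08      ]
 [ 0.50935688 -0.45674541  0.08      ]
 [ 0.38414247 -0.34483071  0.08      ]
 [ 0.4601538  -0.25438447  0.08      ]] [0.11529473 0.16793913 0.11814501 0.17017943]
[[ 0.46203617 -0.26389319  0.08      ]
 [ 0.59123767 -0.36985269  0.08      ]
 [ 0.51213949 -0.46275172  0.08      ]
 [ 0.38724677 -0.35593026  0.08      ]]
box [ 0.48694179 -0.35991511 -0.71402204] -40.91044918078257 [ 0.1 -2.1  1.7 -1.1  2.   0.3  1.8 -0.8 -0.8 -1.4 -0.2  0.2 -0.6 -0.7
 -2.9 -1.7]
1.6 [[-11.48248123 -12.04532584]] [[280.1557927  336.40588944]]
1.7 [[-8.60589894 -9.57878117]] [[276.55728718 345.26213091]]
1.8 [[-5.87912064 -7.14881404]] [[272.89281874 355.07826556]]
1.9 [[-3.33719185 -4.78707254]] [[269.20775644 365.75199467]]
2.0 [[-1.01180526 -2.52376646]] [[265.54977358 377.16267813]]
2.1 [[ 1.06931003 -0.38704648]] [[261.96790083 389.17288934]]
2.2 [[2.88285599 1.59753107]] [[258.51145084 401.63068666]]
[[-0.971  0.239  0.   ]
 [ 0.239  0.971  0.   ]
 [ 0.     0.    -1.   ]] [0.16100754 0.65554476 0.23132489] 0.6
tall tip [[ 0.62837497 -0.09393013  0.19      ]]
```

Request:
{"api": "play_rows", "payload": {
  "commands": [
    [[1,0,0,-0.4,0],[1,0,0,-0.8,0],[1,0,0,-0.8,0],[1,-0.2,-0.08,-0.8,0.08],[1,-0.4,-0.16,-0.8,0.16],[1,-0.6,-0.24,-0.8,0.24],[1,-0.8,-0.32,-0.8,0.3],[1,-0.8,-0.32,-0.8,0.3],[1,-0.8,-0.32,-0.8,0.3]]
  ]
}}

```text
clock: 1.35
tcp_pos: [0.307, 0.5513, 0.3923]
orientation: [1.108, 2.937, 0.001]
contact_force: [0.4, -0.2, -0.1]
grip_width: 0.0001
gripper_force: 0.0
```

```bash
cat > to.py <<'E'
import sys
from h import *
from scipy.spatial.transform import Rotation as R
o=get_obs();M=R.from_rotvec(o['orientation']).as_matrix();p=o['tcp_pos'];q=np.load('q.npy')
yaw=np.degrees(np.arctan2(M[1,0],M[0,0]));print('t',o['clock'],'p',p.round(4),'yaw',yaw.round(1),'F',o['contact_force'].round(1),'turn to go',((yaw-np.degrees(q[2])-90)/90).round(3))
c,s=np.cos(q[2]),np.sin(q[2])
print('in box',np.r_[[[c,s],[-s,c]]@(p[:2]-q[:2]),p[2]].round(4))
for a in sys.argv[1:]:
    b=a[0]=='b';X=np.array([float(v) for v in a.lstrip('b').split(',')])
    if b: X=np.r_[q[:2]+[[c,-s],[s,c]]@X[:2],X[2]]
    print(a,(M.T@(X-p)/.2).round(3))
E
python3 to.py .45,.35,.39 .5,.2,.39
```

```text
t 1.35 p [0.307  0.5513 0.3923] yaw 138.7 F [ 0.4 -0.2 -0.1] turn to go 0.995
in box [-0.7328  0.5708  0.3923]
.45,.35,.39 [-1.202 -0.283  0.014]
.5,.2,.39 [-1.885 -0.681  0.015]
```

Request:
{"api": "play_rows", "payload": {
  "commands": [
    [[1,-0.2,-0.05,0,0.06],[1,-0.4,-0.1,0,0.13],[1,-0.6,-0.15,0,0.2],[1,-0.8,-0.2,0,0.27],[1,-1,-0.3,0,0.3],[1,-1,-0.45,0,0.3],[1,-1,-0.45,0,0.3]]
  ]
}}

```text
clock: 1.93
tcp_pos: [0.3935, 0.351, 0.3916]
orientation: [-1.76, -2.602, 0.003]
contact_force: [0.3, 1.3, 0.4]
grip_width: -0.0
gripper_force: 0.0
```

```bash
python3 to.py .47,.1,.39 
```

```text
t 1.9333 p [0.3935 0.351  0.3916] yaw 111.9 F [0.3 1.3 0.4] turn to go 0.697
in box [-0.5362  0.476   0.3916]
.47,.1,.39 [-1.307 -0.112  0.008]
```

Request:
{"api": "play_rows", "payload": {
  "commands": [
    [[1,-0.2,0,0,0.06],[1,-0.4,0,0,0.13],[1,-0.6,0,0,0.2],[1,-0.8,0,0,0.27],[1,-1,0,0,0.3],[1,-1,0,0,0.3]]
  ]
}}

```text
clock: 2.43
tcp_pos: [0.4719, 0.1638, 0.3922]
orientation: [2.324, 2.111, 0.002]
contact_force: [0.6, -0.7, 0.6]
grip_width: -0.0002
gripper_force: 0.0
```

```bash
python3 to.py .5,-.03,.39 
```

```text
t 2.4333 p [0.4719 0.1638 0.3922] yaw 84.5 F [ 0.6 -0.7  0.6] turn to go 0.393
in box [-0.3543  0.3859  0.3922]
.5,-.03,.39 [-0.951  0.233  0.012]
```

Request:
{"api": "play_rows", "payload": {
  "commands": [
    [[1,-0.2,0,0,0.06],[1,-0.4,0.05,0,0.13],[1,-0.6,0.1,0,0.2],[1,-0.8,0.15,0,0.26],[1,-1,0.15,0,0.33],[1,-1,0.15,0,0.393],[1,-1,0.15,0,0.393]]
  ]
}}

```text
clock: 3.02
tcp_pos: [0.4826, -0.0319, 0.3917]
orientation: [-2.853, -1.314, -0.002]
contact_force: [1.1, 0.1, 0.4]
grip_width: 0.0001
gripper_force: 0.0
```

```bash
python3 to.py .47,-.25,.35 b0,-.135,.35 b0,-.135,.13
```

```text
t 3.0167 p [ 0.4826 -0.0319  0.3917] yaw 49.5 F [1.1 0.1 0.4] turn to go 0.004
in box [-0.2181  0.245   0.3917]
.47,-.25,.35 [-0.87   0.661  0.208]
b0,-.135,.35 [-1.907  1.078  0.207]
b0,-.135,.13 [-1.909  1.078  1.307]
```

Request:
{"api": "play_rows", "payload": {
  "commands": [
    [[1,-0.17,0.1,0,0],[1,-0.33,0.2,0,0],[1,-0.5,0.35,0,0],[1,-0.65,0.5,0,0],[1,-0.8,0.65,0,0],[1,-0.95,0.8,0,0],[1,-1,0.95,0,0],[1,-1,0.95,0,0]]
  ]
}}

```text
clock: 3.68
tcp_pos: [0.5003, -0.3103, 0.3893]
orientation: [2.847, 1.322, -0.008]
contact_force: [-0.3, 0.5, 0.1]
grip_width: -0.0005
gripper_force: 0.0
```

Request:
{"api": "play_rows", "payload": {
  "commands": [
    [[1,-0.2,0,0.0,0],[1,-0.4,0.1,0,0],[1,-0.6,0.13,0,0],[1,-0.8,0.13,0.2,0],[1,-0.9,0.13,0.4,0],[1,-0.91,0.13,0.6,0],[1,-0.91,0.13,0.8,0],[1,-0.91,0.13,0.8,0]]
  ]
}}

```text
clock: 4.35
tcp_pos: [0.4011, -0.4576, 0.2251]
orientation: [-2.838, -1.327, 0.003]
contact_force: [0.2, 1.8, -1.0]
grip_width: -0.0
gripper_force: 0.0
```

```bash
python3 to.py b0,-.135,.13; python3 - <<'E'
from h import *
im=[]
for n in('top','side'):
    p=viewer.grab_frame(n);q=p['pixels'][:,:,::-1].copy()
    im.append(cv2.resize(q[130:290,300:500] if n=='top' else q[190:350,250:450],None,fx=2,fy=2,interpolation=cv2.INTER_CUBIC))
cv2.imwrite('pics/c.png',cv2.hconcat(im))
E
```

```text
t 4.35 p [ 0.4011 -0.4576  0.2251] yaw 50.1 F [ 0.2  1.8 -1. ] turn to go 0.012
in box [-0.001  -0.13    0.2251]
b0,-.135,.13 [-0.026  0.008  0.475]
```

View pics/c.png

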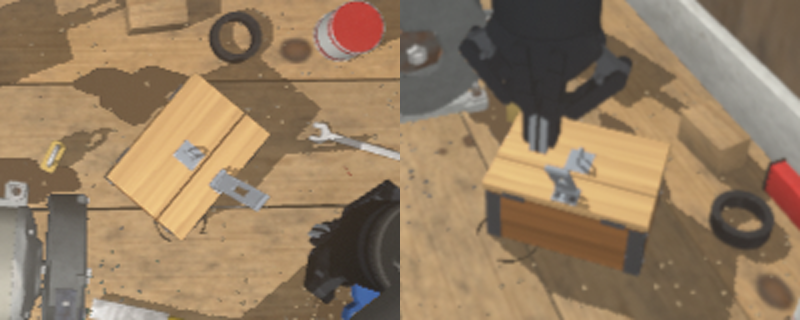

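Request:
{"api": "play_rows", "payload": {
  "commands": [
    [[1,0,0,0.2,0.01],[1,0,0,0.4,0.01],[1,0,0,0.475,0.01],[1,0.05,0,0.475,0.01],[1,0.12,0,0.475,0.01],[1,0.19,0,0.465,0.01],[1,0.26,0,0.445,0.01],[1,0.32,0,0.425,0.01],[1,0.37,0,0.41,0.01],[1,0.37,0,0.41,0.01]]
  ]
}}

```text
clock: 5.28
tcp_pos: [0.4529, -0.4034, 0.1514]
orientation: [2.854, 1.308, 0.005]
contact_force: [1.3, -0.3, 0.5]
grip_width: 0.0002
gripper_force: 0.0
```

```bash
python3 to.py b0,-.024,.142 b0,.006,.122 b0,.024,.099 b0,.026,.085; python3 - <<'E'
from h import *
im=[]
for n in('top','side'):
    p=viewer.grab_frame(n);q=p['pixels'][:,:,::-1].copy()
    im.append(cv2.resize(q[130:290,300:500] if n=='top' else q[190:350,250:450],None,fx=2,fy=2,interpolation=cv2.INTER_CUBIC))
cv2.imwrite('pics/d.png',cv2.hconcat(im))
E
```

```text
t 5.2833 p [ 0.4529 -0.4034  0.1514] yaw 49.2 F [ 1.3 -0.3  0.5] turn to go 0.002
in box [ 0.0027 -0.0552  0.1514]
b0,-.024,.142 [ 0.156 -0.013  0.048]
b0,.006,.122 [ 0.305 -0.013  0.148]
b0,.024,.099 [ 0.395 -0.013  0.263]
b0,.026,.085 [ 0.405 -0.014  0.333]
```

View pics/d.png

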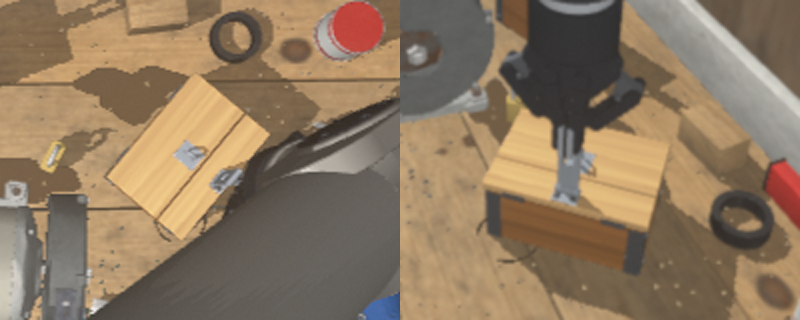

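Request:
{"api": "play_rows", "payload": {
  "commands": [
    [[1,0.05,0,0.02,0],[1,0.1,-0.01,0.035,0],[1,0.156,-0.01,0.05,0],[1,0.21,-0.01,0.08,0],[1,0.26,-0.01,0.11,0],[1,0.31,-0.01,0.15,0],[1,0.355,-0.01,0.2,0],[1,0.39,-0.01,0.25,0],[1,0.4,-0.01,0.26,0],[1,0.4,-0.01,0.26,0]]
  ]
}}

```text
clock: 6.22
tcp_pos: [0.5, -0.3423, 0.0959]
orientation: [-2.857, -1.302, 0.002]
contact_force: [-0.2, -1.3, 0.2]
grip_width: -0.0004
gripper_force: 0.0
```

```bash
python3 to.py b0,.026,.086; python3 - <<'E'
from h import *
p=viewer.grab_frame('side');q=p['pixels'][:,:,::-1].copy()
cv2.imwrite('pics/e.png',cv2.resize(q[200:320,270:420],None,fx=4,fy=4,interpolation=cv2.INTER_CUBIC))
E
```

```text
t 6.2167 p [ 0.5    -0.3423  0.0959] yaw 49.0 F [-0.2 -1.3  0.2] turn to go -0.001
in box [-0.0017  0.0219  0.0959]
b0,.026,.086 [0.021 0.009 0.049]
```

View pics/e.png

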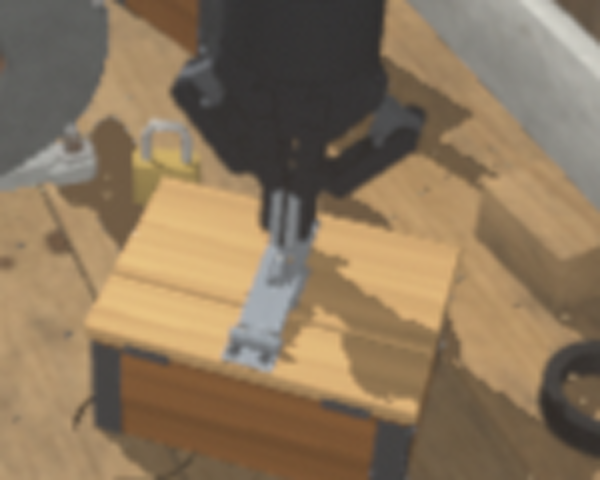

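Request:
{"api": "play_rows", "payload": {
  "commands": [
    [[1,0.02,0,0.015,0],[1,0.02,0,0.03,0],[1,0.02,0,0.04,0],[1,0.02,0,0.048,0],[1,0.02,0,0.048,0],[1,0.02,0,0.048,0]]
  ]
}}

```text
clock: 6.77
tcp_pos: [0.5022, -0.3407, 0.0876]
orientation: [-2.86, -1.301, 0.0]
contact_force: [-0.2, 0.1, 0.4]
grip_width: 0.0003
gripper_force: 0.0
```

Request:
{"api": "play_rows", "payload": {
  "commands": [
    [[1,0,0,0.006,0],[1,0,0,0.012,0],[1,0,0,0.012,0]]
  ]
}}

```text
clock: 7.02
tcp_pos: [0.5025, -0.3409, 0.086]
orientation: [-2.86, -1.301, -0.001]
contact_force: [-2.2, 1.8, 6.9]
grip_width: 0.0
gripper_force: 3.3
```

Request:
{"api": "play_rows", "payload": {
  "commands": [
    [[1,0,0,-0.15,0],[1,0,0,-0.3,0],[1,0,0,-0.5,0],[1,0,0,-0.7,0],[1,0,0,-0.9,0],[1,0,0,-0.9,0],[1,0,0,-0.9,0]]
  ]
}}

```text
clock: 7.6
tcp_pos: [0.5035, -0.3416, 0.2677]
orientation: [2.856, 1.3, 0.006]
contact_force: [-1.2, 1.0, -0.8]
grip_width: 0.0001
gripper_force: 0.0
```

```bash
python3 - <<'E'
from h import *
p=viewer.grab_frame('side');q=p['pixels'][:,:,::-1].copy()
a=cv2.resize(q[200:320,270:420],None,fx=4,fy=4,interpolation=cv2.INTER_CUBIC)
cv2.imwrite('pics/f.png',a)
E
```

```text
(no output)
```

View pics/f.png

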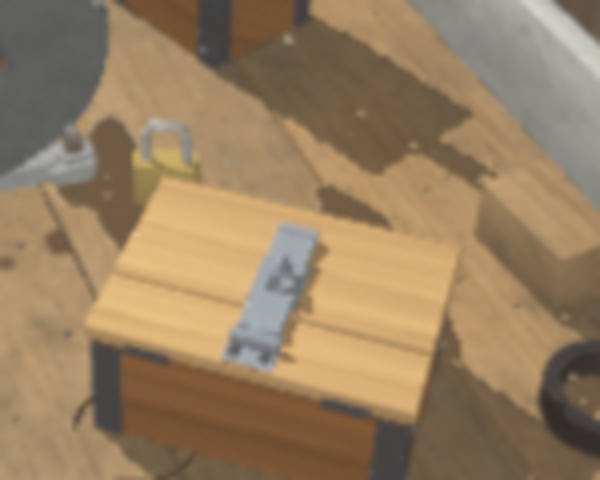

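The strap lies flat on the lid from its hinge at about (250,350) to its end at (300,230). The staple stands through the slot at (285,280), and the gripper is clear.

```bash
python3 -c "
from bench import r
print(r.hand_in())"
```

```text
the job is handed in; nothing more can be done
None
```

The long box's hasp is closed flat over its staple. The gripper is clear above it, the arm never came near the tall box's hasp, and the job is handed in (the hand-in call returned no verdict).

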